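# Push the used reagent bottle through the one-way flap of the return pen

## Task

Take the tall, slim stoppered bottle to the entry lane of the return pen and, keeping it down on the bench, push it through the sprung flap until it is inside the pen, far enough that the flap swings fully shut behind it. Leave it standing upright in the pen, and do not disturb the short, stout bottle on the open bench.

Things in the scene. Friction and masses are not known exactly. Their poses are not given: they have to be found in the camera images.
- tall_bottle_centre (a point): Centre (56 mm above its foot) of the tall slim bottle: amber glass, black stopper, upright, loose, 0.12 to 0.25 kg. 112 mm tall; straight round body 44 mm in diameter from the foot up to 90 mm, stopper 24 mm in diameter above. z axis up. Gripped about 78 mm above its foot, the fingers pass above the walls of the pen.
- short_bottle_centre (a point): Centre (36 mm above its foot) of the short stout bottle, 72 mm tall, 56 mm in diameter, same amber glass and black stopper, loose on the open bench: leave it where it is. (A third, smaller bottle already stands in the side bay of the pen.)
- gateway (a point): Middle of the gateway, at bench level, of the return pen, a fixed open-topped grey fence, walls 45 mm high; inside, a thin white mat level with the bench. +x points INTO the pen, y left. Entry lane 70 mm wide, x = -70 to 0 mm, mouth flared from x = -105. Pen: x 2 to 160, y -155 to +35 mm; a small bottle 66 mm tall stands at x 110, y -105. At y = 0 the tall bottle's centre must reach x = 90 or more for the flap to shut.
- flap (a joint): Angle (rad) of the flap, an aluminium leaf 65 mm long, from 6 to 42 mm above the bench, on an upright hinge at the left of the gateway (x = 0, y = +33 mm). 0 = shut across the lane; it opens only into the pen (to 1.45) when pushed from the lane; a light spring (1 to 2 N on the bottle) shuts it.
Mind the look-alikes: they are no part of the job. What is shaped like the part that bears tall_bottle_centre but green or yellow is not meant.

How it is judged:
On the way:
1. the tall bottle, upright and down on the bench, stands in the gateway and holds the flap open (x of tall_bottle_centre in the frame of gateway between -0.03 and 0.06 m and y of tall_bottle_centre in the frame of gateway between -0.03 and 0.03 m and height (world z) of tall_bottle_centre below 0.071 m and angle between tall_bottle_centre's own z axis and vertical below 0.3 rad and value of joint flap above 0.4 rad), for 0.1 s.
At the end, for the whole second after the job is handed in: the tall bottle stands upright (within 0.1 rad) and at rest on the bench inside the pen, its centre 65 to 145 mm beyond the gateway, the flap shut behind it (under 0.09 rad), the short bottle within 30 mm of where it began (x of tall_bottle_centre in the frame of gateway between 0.065 and 0.145 m and y of tall_bottle_centre in the frame of gateway between -0.14 and 0.03 m and height (world z) of tall_bottle_centre between 0.05 and 0.062 m and angle between tall_bottle_centre's own z axis and vertical below 0.1 rad and linear speed of tall_bottle below 0.02 m/s and value of joint flap below 0.09 rad and distance of short_bottle_centre from where it was at the start of the episode below 0.03 m); the robot touches nothing.
It fails at once if the short bottle is moved by more than 30 mm (distance of short_bottle_centre from where it was at the start of the episode above 0.03 m).
It also fails if it takes over 48 s, if anything falls off the work surface, if the arm or the gripper's body presses on something with over 40 N, if the wrist force passes 120 N, or if a joint passes its speed limit or range.

## Robot

A 7-joint arm with a two-finger parallel gripper is mounted at the origin on the work surface. World frame = base frame: x ahead of the robot, y to its left, z up, the work surface at z = 0. Lengths are in m, angles in rad, forces in N, time in s.
With the tool pointing down it reaches from about 0.4 to 0.85 m from the base axis. Payload 10.4 kg.
Tool frame: the origin (TCP) lies midway between the tips of the shut fingers; the grasp point (between the pads) lies 19 mm behind it; z points along the fingers, y is the line along which they close (so a half turn about z gives the same grasp; the last joint's range is limited). The gripper opens to 87 mm and grips with 3 to 60 N. Pads are 19 mm wide; open, the fingers measure 117 mm over their backs; the gripper's body (75 mm by 190 mm) begins 51 mm behind the grasp point.
Start: joints at [-1.28, 0.332, -0.065, 1.46, 0.022, 1.35, -0.088], TCP at [0.193, 0.595, 0.223] pointing down, gripper open.
Joint ranges: [-2.6, 2.6], [-0.5, 2.12], [-1.47, 1.34], [0.16, 2.42], [-1.27, 4.41], [0.06, 2.06], [-2.6, 2.6]. Speed limits (rad/s): [2.22, 2.22, 2.79, 2.79, 3.14, 3.14, 3.14].

## Interface

Orientations are given as a unit quaternion [x, y, z, w].
In Python, from bench import r gives the robot as it stands.
- The arm moves only by the tool arm_command, never from a script. Its arguments are lists of equal length, an entry for each row: "xyz": the shift along the world's x, y, z in m, a list of three; "rot": the turn, a rotation vector about the world's x, y, z in rad, a list of three. In form: {"xyz": [[tx, ty, tz], ...], "rot": [[ax, ay, az], ...]}. A call has 1 to 20 rows; each row is the pose to reach, as a shift and turn from the pose commanded when the call began; what a row does not reach only later rows make up. A row lasts 1/12 s, in which the tool goes at most 41.7 mm and 7.16 degrees, less where a joint would pass 70% of its speed; a pose out of reach is approached as far as the arm can. A call with a gripper value outside its range is refused whole. "grip" is the opening, from 0 (shut) to 1 (fully open), set as the call begins (left out, the last holds). The fingers move at their own pace and stop on an object; "squeeze" is the grip in N (left out, the last holds). Time passes only in rows, so rows that repeat a pose let the fingers close. It gives the time, the measured TCP pose, the force, the opening and the grip force at its end, in the units of the state.
- r.read_state(): the state, without advancing time (a new reading comes with each control period).
- r.camera(name): name is "side" or "top"; returns the picture (384x512x3 uint8, red, green, blue); there is no depth.
- r.camera_model(name): a dict with "fx", "fy", "cx", "cy" (pixels), "T" (4x4, takes a point from camera to world coordinates). Camera axes: x right, y up, looking along -z (the intrinsics and any distortion apply to the point x, -y, -z); pixel columns grow to the right and rows downward; lengths in m; the calibration is good to about 2 mm. A picture is of the moment at which its call begins. camera_model takes no time and is no camera call.
- r.close_job(): hands the job in; it is judged then, once.
Trained networks look in the newest picture that a camera, given by its name, has taken for a name from the list of things; names that differ only in an ending like _2 or _b are one class to them, and where a whole thing is asked for, a point or a joint stands for the part that bears it (a point fixed in the world has none). Each returns a list of dicts, best first, with "conf" (0 to 1); they miss things now and then, are a little off and sometimes report something else, mostly with a low value. They report only what shows in the picture. A call takes as long as a camera call. They do not tell look-alikes from the thing itself.
- r.look_for(label, camera): "at" ([x, y, z] in m, in the coordinates of the camera as it stood for that picture, good to about 4 mm: the middle of the surface that is visible of it).
- r.spot_point(label, camera): "at" ([x, y, z] in m, in the coordinates of the camera as it stood for that picture, good to about 4 mm: a listed point, or the origin of a listed thing).
The state is a dict: "time": time; "joint_positions": joint angles; "joint_vel": joint speeds; "joint_torque": joint torques, N m; "ee_pos": TCP position; "eef_rot": TCP orientation; "ft_force": force on the tool from outside, world axes, zero at the start; "torque": the same for the moment, N m; "width": finger opening in m; "grip_force": force on a finger pad.
Only numpy, scipy, OpenCV 4.12 (cv2) and the standard library are available. Lean on these libraries where they do the work, as an engineer would, in place of code of your own. Each camera call takes 0.05 s, during which the arm holds its last target. There are 200 camera calls.

## Working session

There is one attempt and no reset: what is moved stays moved. The work goes in short steps, Python scripts to look and compute and a tool call to move; the robot and the scene stay as the last step left them, time stands still between calls to the robot, and variables do not carry over. Pictures are saved under pics/ and viewed, at most 10 in all, crops included, and the job is handed in when it is done.

Besides the shell and the picture viewer there is one more tool, called after ">>>" as a command line: name --argument value ..., lists and objects as JSON in quotes. arm_command: Moves the arm, as the interface text tells. Its arguments: {"type":"object","properties":{"xyz":{"type":"array"},"rot":{"type":"array"},"grip":{"type":"number"},"squeeze":{"type":"number"}},"required":["xyz","rot"]}

```bash
mkdir -p pics; cat > h.py <<'E'
from bench import r
import numpy as np, cv2
def world(p,c):
    T=np.array(r.camera_model(c)["T"]); return (T@np.r_[p,1])[:3]
def ray(c,u,v,z):
    m=r.camera_model(c);T=np.array(m["T"])
    d=T[:3,:3]@np.array([(u-m["cx"])/m["fx"],-(v-m["cy"])/m["fy"],-1]);o=T[:3,3]
    return o+d*(z-o[2])/d[2]
def px(c,p):
    m=r.camera_model(c);q=np.linalg.inv(np.array(m["T"]))@np.r_[p,1]
    return m["cx"]+m["fx"]*q[0]/-q[2], m["cy"]-m["fy"]*q[1]/-q[2]
E
python3 - <<'E'
from h import *
ims=[]
print(r.camera_model("top"),r.camera_model("side"))
for c in("top","side"):
    im=r.camera(c);cv2.imwrite(f"pics/{c}0.png",cv2.resize(im[:,:,::-1],(800,600),interpolation=cv2.INTER_CUBIC))
    for l in("tall_bottle_centre","short_bottle_centre","gateway"):
        for d in r.spot_point(l,c)[:4]: print(c,l,round(d["conf"],2),world(d["at"],c).round(3),np.round(px(c,world(d["at"],c))))
s=r.read_state();print(s["time"],s["ee_pos"],s["eef_rot"])
E
```

```text
{'fx': 413.6240389919206, 'fy': 413.6240389919206, 'cx': 260.2549413776172, 'cy': 191.279331854058, 'T': array([[-0.10478836,  0.97264332, -0.20732671,  0.30665631],
       [-0.99448041, -0.10359595,  0.01663106,  0.02193608],
       [-0.00530211,  0.2079251 ,  0.97813038,  0.92628052],
       [ 0.        ,  0.        ,  0.        ,  1.        ]])} {'fx': 379.3120576035722, 'fy': 379.3120576035722, 'cx': 251.9149476733098, 'cy': 193.7412229043954, 'T': array([[ 0.90920295,  0.2962517 , -0.29254903,  0.29442183],
       [-0.41619797,  0.66587864, -0.61918081, -0.40448747],
       [ 0.01136878,  0.68471933,  0.72871818,  0.56124452],
       [ 0.        ,  0.        ,  0.        ,  1.        ]])}
top tall_bottle_centre 0.97 [ 0.471 -0.068  0.058] [296. 197.]
top tall_bottle_centre 0.96 [ 0.37  -0.079  0.059] [307. 243.]
top tall_bottle_centre 0.73 [ 0.574 -0.081  0.056] [296. 150.]
top tall_bottle_centre 0.56 [ 0.497 -0.149  0.06 ] [332. 181.]
top short_bottle_centre 0.87 [ 0.455 -0.266  0.038] [386. 196.]
top short_bottle_centre 0.4 [ 0.527  0.134 -0.   ] [204. 187.]
top gateway 0.56 [ 0.528  0.134 -0.   ] [204. 186.]
side tall_bottle_centre 0.85 [ 0.574 -0.085  0.054] [319. 224.]
side tall_bottle_centre 0.75 [ 0.475 -0.075  0.054] [265. 239.]
side tall_bottle_centre 0.75 [ 0.493 -0.155  0.056] [298. 273.]
side tall_bottle_centre 0.75 [ 0.371 -0.084  0.057] [207. 264.]
side short_bottle_centre 0.66 [ 0.458 -0.272  0.037] [317. 359.]
side gateway 0.94 [ 0.534  0.131 -0.003] [246. 175.]
0.4 [0.19287626 0.59443101 0.22244572] [ 1.56245143e-01  9.87718302e-01 -9.98718997e-05 -3.58968320e-05]
```

View pics/top0.png

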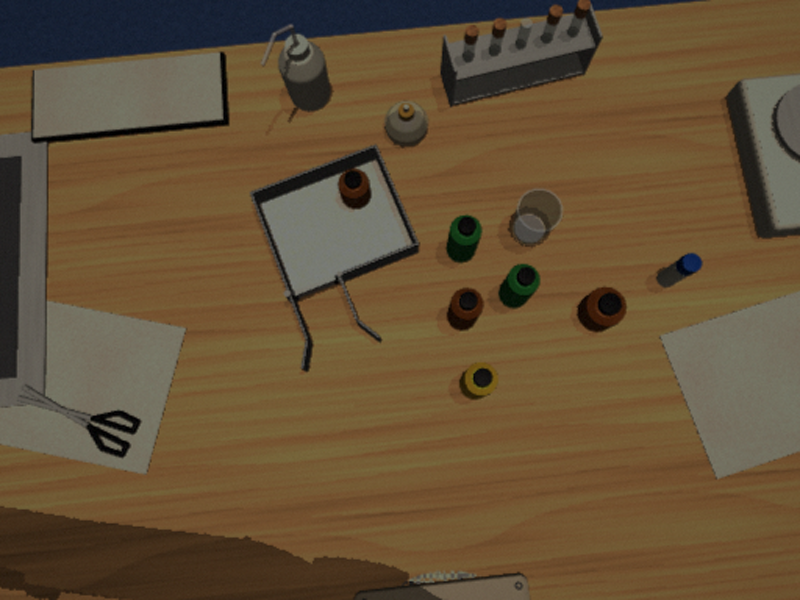

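View pics/side0.png

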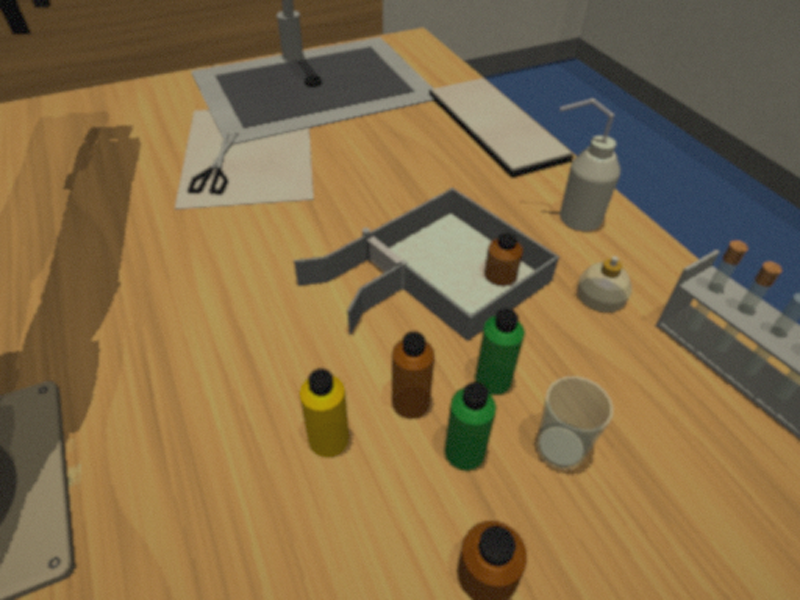

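The top view shows the amber tall bottle at (465,308), with green ones at (465,238) and (520,285) and the yellow one at (482,380). The short bottle is at (603,308). The pen's corners are at about (290,297), (417,247), (377,150) and (253,192), and its lane opens downward. In the side view the flap is the light leaf at (385,255). Next I need the lane direction.

```bash
python3 - <<'E'
from h import *
from scipy.optimize import least_squares
P=lambda u,v:ray("top",u*.64,v*.64,.045)[:2]
w=[P(*p) for p in [(290,297),(417,247),(377,150),(253,192),(308,347),(360,322)]]
for p in w: print(p.round(3))
# outer corners, wall t~4mm
loc=np.array([[0,37],[0,-157],[162,-157],[162,37],[-70,37],[-70,-37]])/1000
w=np.array(w)
def f(q):
    c,s=np.cos(q[2]),np.sin(q[2]); return (loc@np.array([[c,s],[-s,c]])+q[:2]-w).ravel()
s=least_squares(f,[.53,.132,.3],loss="soft_l1",f_scale=.003);print(s.x,f(s.x).reshape(-1,2).round(3))
im=r.camera("top");cv2.imwrite("pics/pen.png",cv2.resize(im[85:250,150:350,::-1],(800,660),interpolation=cv2.INTER_CUBIC)[:600])
E
```

```text
[0.513 0.169]
[ 0.567 -0.016]
[0.72  0.027]
[0.674 0.211]
[0.441 0.149]
[0.468 0.075]
[0.52338094 0.13255155 0.27754966] [[-0.    -0.001]
 [-0.    -0.003]
 [ 0.002 -0.001]
 [-0.005  0.001]
 [ 0.005  0.   ]
 [-0.002  0.003]]
```

View pics/pen.png

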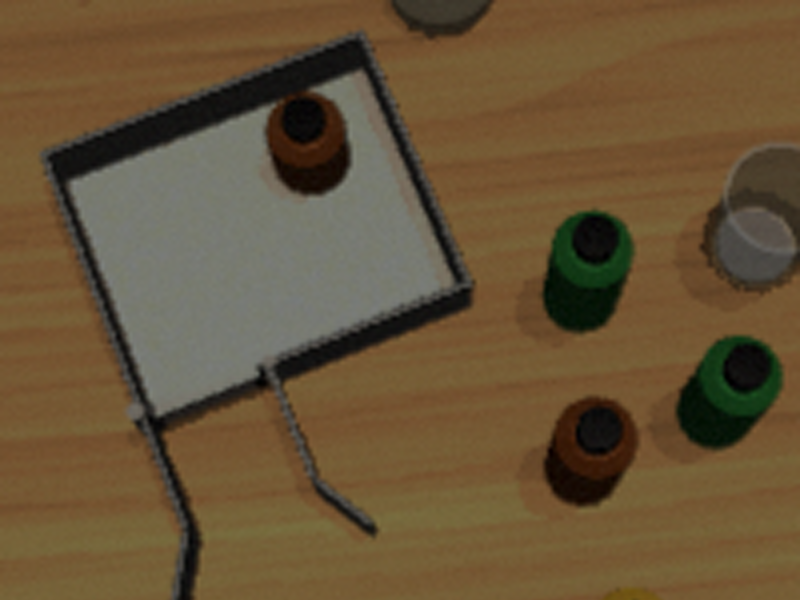

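```bash
python3 - <<'E'
from h import *
from scipy.optimize import least_squares
pts=[(135,412),(268,368),(318,485),(193,535),(466,285),(362,35),(48,153)]
loc=np.array([[0,35],[0,-37],[-70,-37],[-70,37],[-1,-157],[162,-157],[162,37]])/1000
w=np.array([ray("top",150+u/4,85+v/4,.045)[:2] for u,v in pts])
def f(q):
    c,s=np.cos(q[2]),np.sin(q[2]); return (loc@np.array([[c,s],[-s,c]])+q[:2]-w).ravel()
s=least_squares(f,[.53,.132,.3],loss="soft_l1",f_scale=.003);print(s.x,f(s.x).reshape(-1,2).round(3))
g=[];b=[]
for i in range(6):
  for c in("top","side"):
    r.camera(c)
    for d in r.spot_point("gateway",c)[:1]: g.append(world(d["at"],c))
    b+=[world(d["at"],c) for d in r.spot_point("tall_bottle_centre",c) if np.linalg.norm(world(d["at"],c)-[.473,-.072,.056])<.03]
print(np.round(g,3),np.median(g,0),np.median(b,0),np.round(b,3))
# stopper and body by colour: stopper disc centre (600,428) at z .112
print(ray("top",150+600/4,85+428/4,.112), ray("top",150+595/4,85+438/4,.09))
print(r.read_state()["time"])
E
```

```text
[0.52645249 0.13310723 0.28346808] [[-0.002 -0.006]
 [ 0.001 -0.   ]
 [ 0.002  0.001]
 [ 0.001  0.003]
 [-0.002 -0.003]
 [ 0.    -0.   ]
 [-0.002  0.003]]
[[ 0.527  0.133 -0.004]
 [ 0.532  0.131 -0.005]
 [ 0.536  0.131 -0.003]
 [ 0.529  0.136 -0.005]
 [ 0.534  0.129 -0.004]
 [ 0.529  0.135 -0.002]
 [ 0.529  0.133 -0.002]
 [ 0.532  0.13  -0.004]
 [ 0.528  0.135 -0.003]
 [ 0.532  0.129 -0.003]] [ 0.53053647  0.13221407 -0.00339766] [ 0.47278796 -0.07281758  0.05332353] [[ 0.473 -0.069  0.054]
 [ 0.473 -0.074  0.051]
 [ 0.473 -0.069  0.057]
 [ 0.474 -0.074  0.051]
 [ 0.472 -0.068  0.053]
 [ 0.473 -0.073  0.055]
 [ 0.472 -0.069  0.056]
 [ 0.472 -0.076  0.053]
 [ 0.468 -0.067  0.058]
 [ 0.472 -0.074  0.053]
 [ 0.475 -0.076  0.049]]
[ 0.4693149  -0.07122773  0.112     ] [ 0.46875288 -0.07052551  0.09      ]
2.25
```

>>> arm_command --xyz '[[0.02,-0.02,0],[0.045,-0.045,0],[0.07,-0.07,0],[0.095,-0.095,0],[0.12,-0.12,0],[0.145,-0.145,0],[0.17,-0.17,0],[0.195,-0.195,0],[0.22,-0.22,0],[0.24,-0.245,0],[0.255,-0.275,0],[0.265,-0.31,0],[0.27,-0.345,0],[0.275,-0.38,0],[0.278,-0.415,0],[0.278,-0.45,0],[0.278,-0.485,0],[0.278,-0.52,0],[0.278,-0.555,0],[0.278,-0.59,0]]' --rot '[[0,0,0],[0,0,0],[0,0,0],[0,0,0],[0,0,0],[0,0,0],[0,0,0],[0,0,0],[0,0,0],[0,0,0],[0,0,0],[0,0,0],[0,0,0],[0,0,0],[0,0,0],[0,0,0],[0,0,0],[0,0,0],[0,0,0],[0,0,0]]' --grip 0.85

```text
time: 3.92
ee_pos: [0.4706, 0.0028, 0.2228]
eef_rot: [0.156, 0.988, 0.0, 0.0]
ft_force: [0.2, 0.8, -1.2]
width: 0.0742
grip_force: 0.0
```

>>> arm_command --xyz '[[0,-0.035,0],[0,-0.065,0],[0,-0.075,0],[0,-0.075,-0.02],[0,-0.075,-0.04],[0,-0.075,-0.06],[0,-0.075,-0.08]]' --rot '[[0,0,0],[0,0,0],[0,0,0],[0,0,0],[0,0,0],[0,0,0],[0,0,0]]'

```text
time: 4.5
ee_pos: [0.471, -0.0701, 0.1419]
eef_rot: [0.156, 0.988, 0.0, 0.0]
ft_force: [1.1, 0.4, 0.2]
width: 0.074
grip_force: 0.0
```

```bash
python3 - <<'E'
from h import *
im=r.camera("side");cv2.imwrite("pics/s1.png",cv2.resize(im[130:330,150:400,::-1],(750,600),interpolation=cv2.INTER_CUBIC))
s=r.read_state();print(s["joint_positions"],s["ee_pos"])
E
```

```text
[-0.4404456   0.06161351  0.51324928  1.97501755 -0.03316544  1.11745667
  1.34428541] [ 0.46894574 -0.06990731  0.13825513]
```

View pics/s1.png

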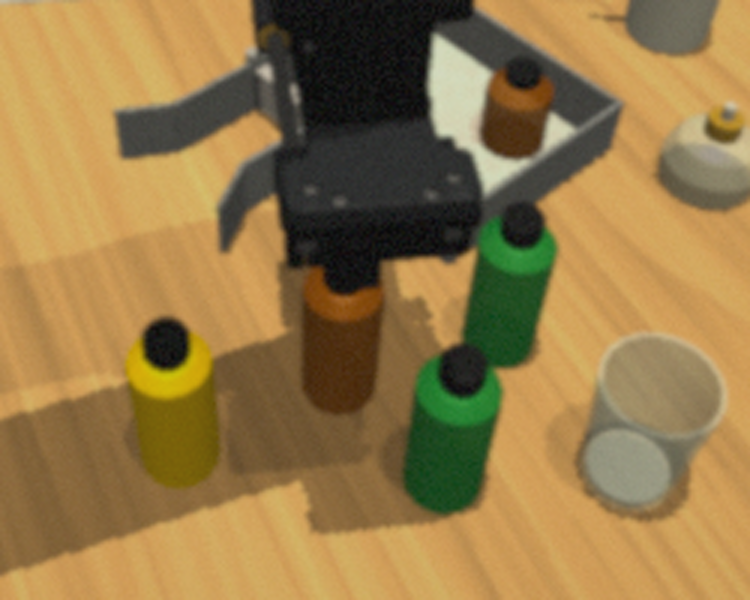

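The gripper hovers over the amber bottle at (340,330), with one finger in front of its stopper. The green and yellow neighbours are clear of it, so I'll descend and grip.

>>> arm_command --xyz '[[0,0,-0.015],[0,0,-0.03],[0,0,-0.045],[0,0,-0.06],[0,0,-0.075],[0,0,-0.082],[0,0,-0.082]]' --rot '[[0,0,0],[0,0,0],[0,0,0],[0,0,0],[0,0,0],[0,0,0],[0,0,0]]'

```text
time: 5.13
ee_pos: [0.4702, -0.0702, 0.0598]
eef_rot: [0.156, 0.988, -0.0, -0.001]
ft_force: [-0.7, 0.2, -0.2]
width: 0.0739
grip_force: 0.0
```

>>> arm_command --xyz '[[0,0,0],[0,0,0],[0,0,0],[0,0,0],[0,0,0],[0,0,0],[0,0,0],[0,0,0]]' --rot '[[0,0,0],[0,0,0],[0,0,0],[0,0,0],[0,0,0],[0,0,0],[0,0,0],[0,0,0]]' --grip 0.3 --squeeze 20

```text
time: 5.8
ee_pos: [0.4712, -0.0705, 0.0609]
eef_rot: [0.156, 0.988, 0.0, 0.0]
ft_force: [0.3, -0.4, 2.8]
width: 0.0435
grip_force: 19.7
```

```bash
python3 - <<'E'
from h import *
im=r.camera("side");cv2.imwrite("pics/s2.png",cv2.resize(im[130:330,150:400,::-1],(750,600),interpolation=cv2.INTER_CUBIC))
s=r.read_state();print(s["joint_positions"],s["ee_pos"],s["width"],s["grip_force"])
E
```

```text
[-0.4173658   0.17883667  0.51088218  2.04786345 -0.10815277  0.93956902
  1.40756022] [ 0.47117901 -0.07053957  0.0608457 ] 0.043583815633205326 19.728398386984054
```

View pics/s2.png

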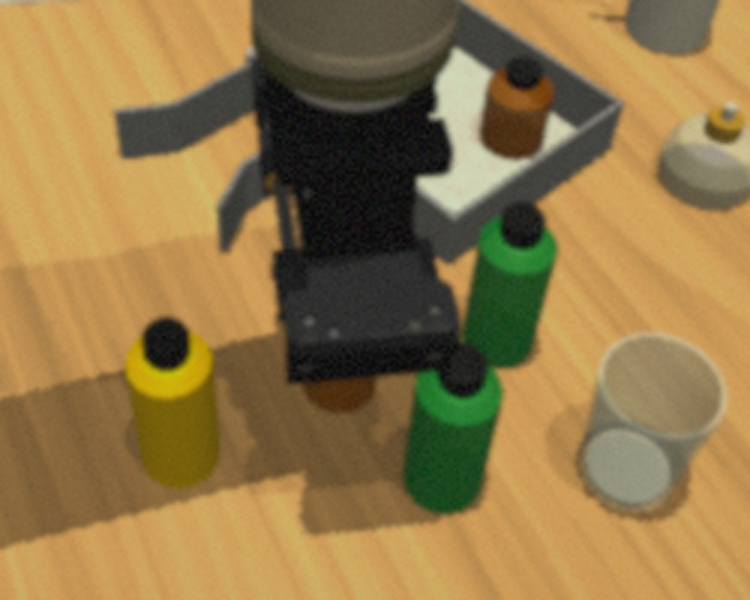

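>>> arm_command --xyz '[[0,0,0.015],[0,0,0.035],[0,0,0.06],[-0.005,0.017,0.06],[-0.012,0.04,0.06],[-0.02,0.065,0.06],[-0.028,0.09,0.06],[-0.036,0.115,0.06],[-0.044,0.14,0.06],[-0.05,0.16,0.06],[-0.053,0.171,0.06],[-0.053,0.171,0.06],[-0.053,0.171,0.04],[-0.053,0.171,0.025],[-0.053,0.171,0.015],[-0.053,0.171,0.012]]' --rot '[[0,0,0],[0,0,0],[0,0,0],[0,0,0],[0,0,0],[0,0,0],[0,0,0],[0,0,0],[0,0,0],[0,0,0],[0,0,0],[0,0,0],[0,0,0],[0,0,0],[0,0,0],[0,0,0]]'

```text
time: 7.18
ee_pos: [0.417, 0.0994, 0.071]
eef_rot: [0.157, 0.988, -0.001, -0.001]
ft_force: [-0.3, -0.4, -2.2]
width: 0.0436
grip_force: 19.8
```

```bash
python3 - <<'E'
from h import *
ims=[]
for c,(y,x) in (("side",(130,150)),("top",(85,150))):
    im=r.camera(c);ims.append(cv2.resize(im[y:y+200,x:x+130,::-1],(390,600),interpolation=cv2.INTER_CUBIC))
cv2.imwrite("pics/s3.png",np.hstack(ims))
s=r.read_state();print(s["joint_positions"],s["ee_pos"],s["ft_force"],s["time"])
E
```

```text
[-0.65272583  0.04850988  0.32011962  2.13935043 -0.01830799  0.95758065
  0.93390678] [0.41767741 0.09988147 0.0722217 ] [-0.08848088 -0.06534055 -1.22530803] 7.2833
```

View pics/s3.png

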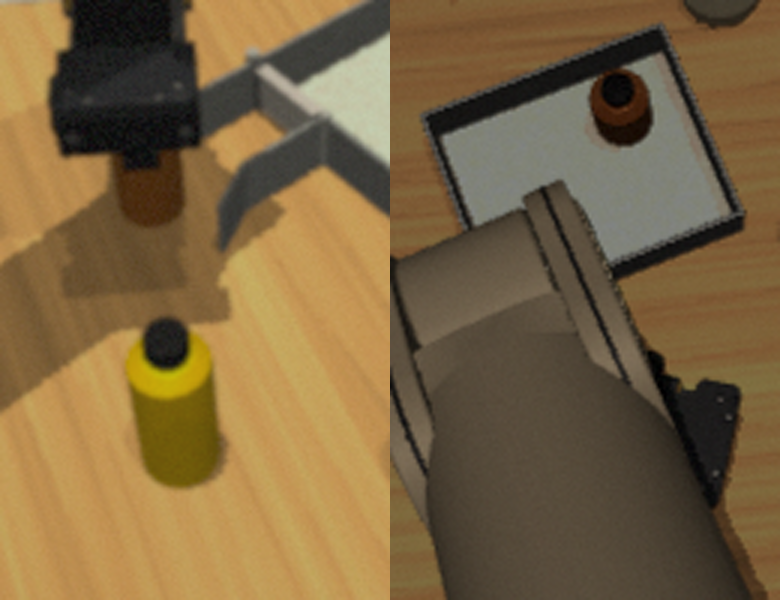

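The side view shows the bottle hanging upright at (150,180), between the flared lane walls. The top view is blocked by the arm. Next I'll lower it and start into the lane.

>>> arm_command --xyz '[[0,0,-0.004],[0,0,-0.008],[0,0,-0.011],[0,0,-0.011],[0.01,0.003,-0.011],[0.02,0.006,-0.011],[0.03,0.009,-0.011],[0.04,0.0115,-0.011],[0.05,0.0145,-0.011],[0.06,0.0175,-0.011],[0.07,0.02,-0.011],[0.07,0.02,-0.011]]' --rot '[[0,0,0],[0,0,0],[0,0,0],[0,0,0],[0,0,0],[0,0,0],[0,0,0],[0,0,0],[0,0,0],[0,0,0],[0,0,0],[0,0,0]]'

```text
time: 8.28
ee_pos: [0.4903, 0.1212, 0.0617]
eef_rot: [0.156, 0.988, 0.0, 0.001]
ft_force: [0.5, -0.1, -2.1]
width: 0.0433
grip_force: 19.8
```

```bash
python3 - <<'E'
from h import *
im=r.camera("side");cv2.imwrite("pics/s4.png",cv2.resize(im[100:260,150:350,::-1],(750,600),interpolation=cv2.INTER_CUBIC))
s=r.read_state();print(s["ee_pos"],s["ft_force"],s["time"])
E
```

```text
[0.48909929 0.12071081 0.06142795] [ 0.42728271  0.25835719 -1.92951076] 8.3333
```

View pics/s4.png

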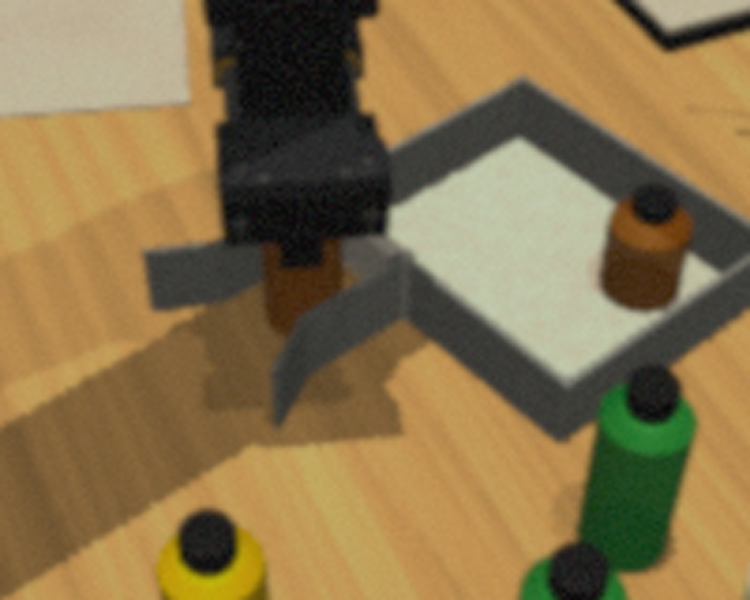

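The bottle is in the lane between the walls at (300,290), with the flap ahead of it. I'll push it through.

>>> arm_command --xyz '[[0.008,0.002,0],[0.016,0.0045,0],[0.024,0.007,0],[0.032,0.009,0],[0.04,0.0115,0],[0.048,0.0135,0],[0.056,0.016,0],[0.064,0.018,0],[0.072,0.0205,0],[0.08,0.023,0],[0.09,0.026,0],[0.1,0.029,0],[0.11,0.0315,0],[0.12,0.0345,0],[0.13,0.0375,0],[0.138,0.0395,0],[0.142,0.0405,0],[0.142,0.0405,0],[0.142,0.0405,-0.0005],[0.142,0.0405,-0.001]]' --rot '[[0,0,0],[0,0,0],[0,0,0],[0,0,0],[0,0,0],[0,0,0],[0,0,0],[0,0,0],[0,0,0],[0,0,0],[0,0,0],[0,0,0],[0,0,0],[0,0,0],[0,0,0],[0,0,0],[0,0,0],[0,0,0],[0,0,0],[0,0,0]]'

```text
time: 10.0
ee_pos: [0.6311, 0.157, 0.0604]
eef_rot: [0.157, 0.988, -0.002, 0.001]
ft_force: [-0.4, -9.8, 3.2]
width: 0.0488
grip_force: 20.5
```

```bash
python3 - <<'E'
from h import *
im=r.camera("side");cv2.imwrite("pics/s5.png",cv2.resize(im[80:240,170:370,::-1],(750,600),interpolation=cv2.INTER_CUBIC))
s=r.read_state();print(s["ee_pos"],s["ft_force"],s["time"])
E
```

```text
[0.63111248 0.15697359 0.06045372] [ -1.06605323 -10.06987616   1.39221664] 10.05
```

View pics/s5.png

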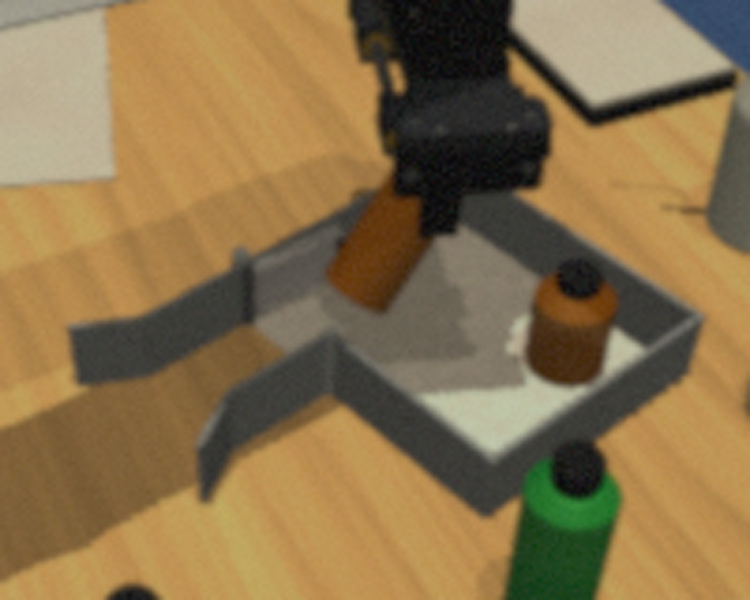

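The bottle is pitched forward about 35° in the grip with its foot lagging at (355,293), and the flap is still held open. The pads let it pivot. I'll estimate the tilt and turn the tool to bring the bottle upright.

```bash
python3 - <<'E'
from h import *
from scipy.spatial.transform import Rotation as R
g=np.array([.6311,.157,.0795]);print(px("side",g))
m=r.camera_model("side");T=np.array(m["T"]);o=T[:3,3]
for cu,cv_ in((354,293),(358,288),(350,298)):
    u,v=170+cu/3.75,80+cv_/3.75
    d=T[:3,:3]@np.array([(u-m["cx"])/m["fx"],-(v-m["cy"])/m["fy"],-1]);d/=np.linalg.norm(d)
    b=d@(o-g);disc=b*b-((o-g)@(o-g)-.078**2)
    print(disc)
    for sg in(-1,1):
        f=o+d*(-b+sg*np.sqrt(max(disc,0)));a=(g-f)/np.linalg.norm(g-f)
        ax=np.cross(a,[0,0,1]);ang=np.arccos(a[2]);rv=ax/np.linalg.norm(ax)*ang
        low=f[2]-.022*np.sin(ang)
        print(f.round(3),"axis",a.round(3),"tilt",ang.round(2),"low z",low.round(4),"fix rotvec",rv.round(3))
r.camera("side")
print([ (world(d["at"],"side").round(3),round(d["conf"],2)) for d in r.spot_point("tall_bottle_centre","side")])
E
```

```text
(np.float64(283.76578069834824), np.float64(125.33856231669294))
-0.0002630088880174464
[0.576 0.133 0.027] axis [0.687 0.299 0.663] tilt 0.85 low z 0.0102 fix rotvec [ 0.337 -0.776  0.   ]
[0.576 0.133 0.027] axis [0.687 0.299 0.663] tilt 0.85 low z 0.0102 fix rotvec [ 0.337 -0.776  0.   ]
0.0002929162612996805
[0.573 0.123 0.04 ] axis [0.742 0.439 0.507] tilt 1.04 low z 0.021 fix rotvec [ 0.529 -0.894  0.   ]
[0.585 0.146 0.017] axis [0.587 0.147 0.796] tilt 0.65 low z 0.0041 fix rotvec [ 0.158 -0.631  0.   ]
-0.0008451930091700754
[0.573 0.132 0.025] axis [0.692 0.297 0.658] tilt 0.85 low z 0.0082 fix rotvec [ 0.337 -0.784  0.   ]
[0.573 0.132 0.025] axis [0.692 0.297 0.658] tilt 0.85 low z 0.0082 fix rotvec [ 0.337 -0.784  0.   ]
[(array([ 0.373, -0.086,  0.056]), 0.86), (array([0.619, 0.157, 0.051]), 0.85), (array([ 0.497, -0.158,  0.053]), 0.71), (array([ 0.576, -0.086,  0.053]), 0.6)]
```

>>> arm_command --xyz '[[0,0,0.008],[0,0,0.016],[0,0,0.026],[0,0,0.038],[0,0,0.05],[0,0,0.062],[0,0,0.07],[0,0,0.07],[0,0,0.07]]' --rot '[[0,0,0],[0,0,0],[0,0,0],[0,0,0],[0,0,0],[0,0,0],[0,0,0],[0,0,0],[0,0,0]]' --squeeze 30

```text
time: 10.9
ee_pos: [0.6301, 0.1612, 0.1311]
eef_rot: [0.156, 0.988, 0.0, 0.0]
ft_force: [-0.3, -0.3, -2.2]
width: 0.0448
grip_force: 29.3
```

```bash
cat >> h.py <<'E'
def amber(c="side",im=None,name=None):
    """rows/cols of the amber blob nearest the tool: per-row left/right edges"""
    im=r.camera(c); h=cv2.cvtColor(im,cv2.COLOR_RGB2HSV)
    g=r.read_state()["ee_pos"]; u,v=px(c,g)
    m=cv2.inRange(h,(4,150,25),(15,255,170))
    m=cv2.morphologyEx(m,cv2.MORPH_OPEN,np.ones((3,3)))
    n,l,st,ce=cv2.connectedComponentsWithStats(m)
    out=[(st[i].tolist(),ce[i].round(1).tolist(),i) for i in range(1,n) if st[i][4]>40]
    return im,m,l,out,(u,v)
E
python3 - <<'E'
from h import *
s=r.read_state();print(s["ee_pos"],s["ft_force"],s["width"],s["grip_force"],s["time"])
im,m,l,o,uv=amber();print(o,uv)
cv2.imwrite("pics/s6.png",cv2.resize(im[70:230,170:370,::-1],(750,600),interpolation=cv2.INTER_CUBIC))
E
```

```text
[0.63012327 0.16123796 0.13112586] [-0.25847392 -0.34181928 -2.17402023] 0.04483604697638566 29.262003544325808 10.9
[([269, 108, 10, 17, 86], [273.1, 115.2], 2), ([265, 125, 20, 12, 152], [274.1, 129.9], 6), ([314, 156, 7, 13, 62], [317.3, 162.1], 7), ([322, 156, 12, 13, 79], [327.8, 161.8], 8), ([295, 348, 20, 34, 315], [303.5, 364.6], 17), ([317, 355, 17, 22, 157], [325.3, 366.3], 18)] (np.float64(284.0398461867956), np.float64(103.71343574692091))
```

View pics/s6.png

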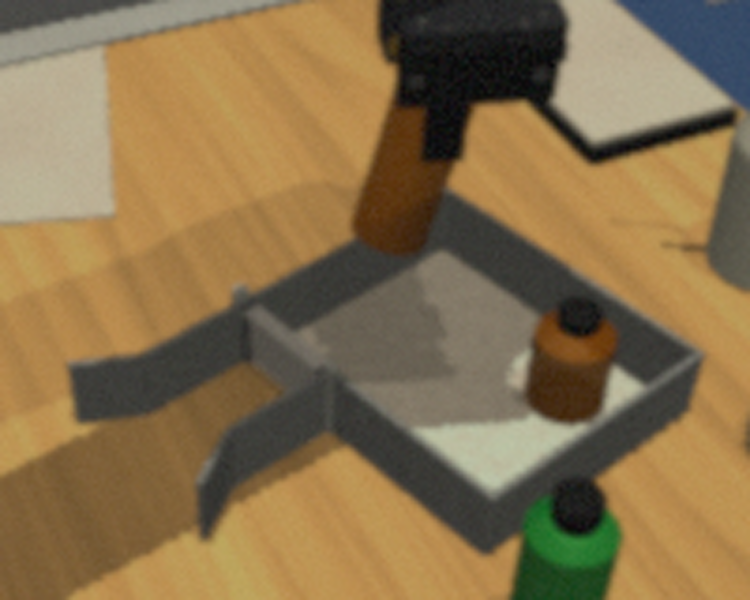

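After lifting, the flap has shut (285,340). The bottle hangs tilted much less, with its foot at about (390,236). I'll fit the remaining tilt about the pad axis.

```bash
python3 - <<'E'
from h import *
g=np.array([.6301,.1612,.1501])
y=np.array([.308,.951,0]);x=np.array([.951,-.308,0])
t=lambda q:((q[0]-170)*3.75,(q[1]-70)*3.75)
for phi in(0,.08,.15):
  for th in(0,.1,.2,.3,.4,.5):
    a=np.array([0,0,1])*np.cos(th)*np.cos(phi)+x*np.sin(th)+y*np.sin(phi)
    f=g-.078*a; print(phi,th,np.round(t(px("side",f))), np.round(t(px("side",f+.03*a))-np.array(t(px("side",f)))))
E
```

```text
0 0 [421. 215.] [  4. -44.]
0 0.1 [407. 215.] [  9. -44.]
0 0.2 [394. 214.] [ 14. -44.]
0 0.3 [381. 212.] [ 19. -44.]
0 0.4 [368. 209.] [ 23. -42.]
0 0.5 [356. 205.] [ 28. -41.]
0.08 0 [423. 221.] [  3. -47.]
0.08 0.1 [409. 221.] [  8. -47.]
0.08 0.2 [396. 220.] [ 13. -47.]
0.08 0.3 [382. 218.] [ 18. -46.]
0.08 0.4 [370. 215.] [ 23. -45.]
0.08 0.5 [357. 211.] [ 27. -44.]
0.15 0 [424. 226.] [  2. -49.]
0.15 0.1 [411. 226.] [  8. -49.]
0.15 0.2 [397. 225.] [ 13. -49.]
0.15 0.3 [384. 223.] [ 17. -48.]
0.15 0.4 [371. 220.] [ 22. -47.]
0.15 0.5 [359. 216.] [ 27. -46.]
```

>>> arm_command --xyz '[[0,0,0.005],[0,0,0.005],[0,0,0.005],[-0.01,-0.003,0.005],[-0.025,-0.007,0.005],[-0.04,-0.011,0.005],[-0.06,-0.017,0.005],[-0.08,-0.022,0.005],[-0.1,-0.028,0.005],[-0.12,-0.034,0.005],[-0.14,-0.039,0.005],[-0.16,-0.045,0.005],[-0.18,-0.05,0.005],[-0.195,-0.055,0.005],[-0.205,-0.058,0.005],[-0.212,-0.06,0.005],[-0.215,-0.061,-0.005],[-0.215,-0.061,-0.015],[-0.215,-0.061,-0.025],[-0.215,-0.061,-0.03]]' --rot '[[-0.02,-0.07,0],[-0.045,-0.14,0],[-0.068,-0.21,0],[-0.068,-0.21,0],[-0.068,-0.21,0],[-0.068,-0.21,0],[-0.068,-0.21,0],[-0.068,-0.21,0],[-0.068,-0.21,0],[-0.068,-0.21,0],[-0.068,-0.21,0],[-0.068,-0.21,0],[-0.068,-0.21,0],[-0.068,-0.21,0],[-0.068,-0.21,0],[-0.068,-0.21,0],[-0.068,-0.21,0],[-0.068,-0.21,0],[-0.068,-0.21,0],[-0.068,-0.21,0]]'

```text
time: 12.62
ee_pos: [0.4144, 0.0997, 0.0988]
eef_rot: [0.155, 0.982, -0.018, 0.108]
ft_force: [0.6, 0.4, -1.3]
width: 0.0449
grip_force: 29.3
```

```bash
python3 - <<'E'
from h import *
s=r.read_state();print(s["ee_pos"],s["eef_rot"],s["ft_force"],s["width"],s["joint_positions"])
im=r.camera("side");T=np.array(s["ee_pos"]);print(px("side",T))
h=cv2.cvtColor(im,cv2.COLOR_RGB2HSV);print(r.read_state()["time"])
np.save("s7.npy",im)
for v in range(160,236,4): # reddish-brown: R/B ratio high & dark
    row=im[v,160:270].astype(float);k=np.where((row[:,0]>1.9*row[:,1])&(row[:,0]>30))[0]+160
    print(v,k.min() if len(k) else None,k.max() if len(k) else None,len(k))
print([(world(d["at"],"side").round(3),round(d["conf"],2)) for d in r.spot_point("tall_bottle_centre","side")])
E
```

```text
[0.41439821 0.09967445 0.09877285] [ 0.15525374  0.98177881 -0.01771859  0.10813275] [ 0.55815302  0.35297399 -1.30246493] 0.04494140901904787 [-0.80515037 -0.14881913  0.31436513  2.26906204  0.2666715   0.8784415
  0.60967555]
(np.float64(193.15319662442005), np.float64(163.48032523396557))
12.6667
160 None None 0
164 200 200 1
168 None None 0
172 186 186 1
176 None None 0
180 192 192 1
184 None None 0
188 None None 0
192 192 195 2
196 None None 0
200 None None 0
204 None None 0
208 None None 0
212 None None 0
216 None None 0
220 None None 0
224 None None 0
228 None None 0
232 None None 0
[(array([ 0.572, -0.09 ,  0.052]), 0.78), (array([ 0.372, -0.085,  0.054]), 0.68), (array([ 0.498, -0.157,  0.054]), 0.63), (array([0.411, 0.097, 0.083]), 0.55)]
```

>>> arm_command --xyz '[[0,0,-0.006],[0,0,-0.012],[0,0,-0.018],[0,0,-0.022],[0,0,-0.022],[0,0,-0.022]]' --rot '[[0,0,0],[0,0,0],[0,0,0],[0,0,0],[0,0,0],[0,0,0]]'

```text
time: 13.22
ee_pos: [0.4148, 0.0999, 0.0784]
eef_rot: [0.155, 0.982, -0.017, 0.109]
ft_force: [-0.2, 0.3, -1.2]
width: 0.045
grip_force: 29.3
```

```bash
python3 - <<'E'
from h import *
s=r.read_state();print(s["ee_pos"],s["ft_force"],s["torque"])
for i in range(2):
    r.camera("side");print([world(d["at"],"side").round(3) for d in r.spot_point("tall_bottle_centre","side")])
im=r.camera("side").astype(float)
u,v=map(int,px("side",s["ee_pos"]));print(u,v)
R=im[...,0]/(im[...,2]+8)
for q in range(v,v+60,3): print(q," ".join("%3d"%(10*R[q,k]) for k in range(u-30,u+30,2)))
E
```

```text
[0.41479737 0.09989242 0.07836665] [-0.22903181  0.28079598 -1.15187544] [ 0.09805927  0.29125212 -0.04987209]
[array([ 0.372, -0.086,  0.055]), array([ 0.575, -0.087,  0.053]), array([0.41 , 0.096, 0.062]), array([ 0.492, -0.156,  0.054])]
[array([ 0.576, -0.086,  0.052]), array([ 0.372, -0.084,  0.057]), array([ 0.495, -0.157,  0.054]), array([0.409, 0.098, 0.063]), array([ 0.456, -0.27 ,  0.037])]
194 171
171   4   5   5   6   5   8   6   4   6   8   8   6   7   5   5   7   8   4   4   7   9  10   9   9   9   9   9   9   9   9
174   6   6   7   8   8   5   8   7   9   7   8   7   5   7   4   4   6   8  16  22  13   9   9   9  10   9   9  10  15  19
177   7   7   5   6   5   7   8   7   7   7  12  12   7   8   7   5   8   6  26  23  15   9   9   9  10  14  18  20  21  21
180   5   6   8  11  14  18  19  19  17  28  28  32  15   6   4   7   5   5   9  19  16  12  13  18  18  19  20  20  20  21
183  16  18  17  18  19  20  21  18  19  22  41  30  33  11  10  16  14  23  27  38  23  20  19  21  19  19  19  19  20  21
186  20  20  19  20  19  18  19  20  19  20  41  32  31  43  42  34 
[... 1091 characters left out ...]
  18  18  17  19  20  18  19  19  20  20  20  19  19  20  20  19  20  20  20  19
216  19  18  18  19  18  18  18  17  18  20  20  18  20  20  18  17  19  18  19  20  19  19  20  19  20  19  20  20  19  19
219  18  19  18  19  19  18  19  18  19  18  20  19  20  18  18  20  19  19  19  19  20  20  20  19  20  20  20  20  20  19
222  18  18  19  19  19  18  21  19  19  18  18  19  18  19  18  19  19  18  20  20  20  21  20  19  19  20  20  20  20  20
225  19  19  19  19  18  17  19  18  19  19  18  19  18  18  18  17  19  19  19  20  20  19  19  19  20  20  20  19  20  20
228  18  19  18  19  19  20  19  20  19  19  20  19  19  20  20  20  19  18  19  20  19  19  19  19  20  20  21  20  19  20
```

The amber columns run nearly vertical in the side picture (184 to 203), so the bottle is upright, with its foot about 8 mm above the bench.

>>> arm_command --xyz '[[0,0,-0.003],[0,0,-0.006],[0,0,-0.007],[0,0,-0.007]]' --rot '[[0,0,0],[0,0,0],[0,0,0],[0,0,0]]'

```text
time: 13.8
ee_pos: [0.4146, 0.0998, 0.0711]
eef_rot: [0.155, 0.982, -0.017, 0.108]
ft_force: [-0.6, 0.3, -1.1]
width: 0.0444
grip_force: 29.3
```

>>> arm_command --xyz '[[0,0,-0.0015],[0,0,-0.0015],[0,0,-0.0015]]' --rot '[[0,0,0],[0,0,0],[0,0,0]]'

```text
time: 14.05
ee_pos: [0.4149, 0.1, 0.07]
eef_rot: [0.155, 0.982, -0.017, 0.109]
ft_force: [-0.4, 0.5, -1.6]
width: 0.0446
grip_force: 29.3
```

>>> arm_command --xyz '[[0,0,-0.001],[0,0,-0.002],[0,0,-0.002],[0,0,-0.002]]' --rot '[[0,0,0],[0,0,0],[0,0,0],[0,0,0]]'

```text
time: 14.38
ee_pos: [0.4152, 0.1001, 0.0683]
eef_rot: [0.155, 0.982, -0.017, 0.109]
ft_force: [-1.0, -0.9, 2.6]
width: 0.0447
grip_force: 29.4
```

```bash
python3 - <<'E'
from h import *
s=r.read_state();print(s["ee_pos"],s["ft_force"],s["torque"])
for i in range(4):
    r.camera("side");print([world(d["at"],"side").round(4) for d in r.spot_point("tall_bottle_centre","side") if abs(world(d["at"],"side")[1]-.1)<.03])
im=r.camera("side").astype(float)
R=im[...,0]/(im[...,2]+8)
for q in range(180,216,2): print(q," ".join("%3d"%(10*R[q,k]) for k in range(176,212,2)))
E
```

```text
[0.41518631 0.10005739 0.06833069] [-1.02748117 -0.93709412  2.57519493] [-0.06706498  0.31176857 -0.04661403]
[array([0.4137, 0.098 , 0.0552])]
[array([0.4108, 0.0956, 0.0544])]
[array([0.4106, 0.0981, 0.053 ])]
[array([0.4084, 0.0964, 0.0545])]
180   8   6   8   8   7   6   6   5   7   5   8   7  17  21  17  12  14  16
182   5   4   7   4   9  14   8   8   3   7   6   5  13  35  24  19  19  20
184  12  17  15  23  28  28  17   9   5   6   7   5   8  28  23  20  20  20
186  17  19  20  20  41  37  28   9   6   8   7  12  20  24  24  20  19  19
188  18  18  21  23  33  41  34  27  20  26  23  27  28  30  27  20  19  20
190  19  19  20  21  29  42  42  42  33  27  33  35  26  24  25  20  20  20
192  20  20  19  22  24  31  31  31  32  26  27  42  31  28  24  20  20  19
194  19  19  20  20  27  39  43  40  32  40  34  42  40  39  37  20  20  19
196  19  18  19  20  30  42  40  41  28  45  32  27  40  23  19  21  21  19
198  19  19  19  19  26  27  43  29  32  30  24  30  41  37  27  20  20  19
200  20  19  19  19  23  27  39  30  44  39  30  29  34  24  28  20  20  20
202  18  21  19  19  23  26  30  37  43  44  43  31  40  36  23  21  20  19
204  20  18  18  18  23  28  34  37  44  34  37  40  28  32  25  19  20  20
206  18  18  18  18  22  27  45  45  45  43  43  28  35  31  20  20  20  20
208  20  19  18  18  20  22  44  36  31  24  35  32  22  20  18  19  20  20
210  18  19  18  19  18  18  19  22  26  22  28  25  21  19  20  20  19  19
212  18  20  20  19  19  21  19  19  18  18  20  18  18  19  20  19  20  19
214  18  19  18  19  20  18  18  19  20  18  19  19  20  19  20  20  19  19
```

>>> arm_command --xyz '[[0,0,0],[0,0,0],[0,0,0],[0,0,0],[0,0,0.015],[-0.004,0.001,0.035],[-0.008,0.002,0.055],[-0.01,0.003,0.075],[-0.008,0.002,0.085],[-0.004,0,0.085],[-0.004,0,0.085],[-0.004,0,0.085]]' --rot '[[0,0,0],[0,0,0],[0,0,0],[0,0,0],[0,0,0],[0,0,0],[0,0,0],[0,0,0],[0.023,0.07,0],[0.046,0.14,0],[0.068,0.21,0],[0.068,0.21,0]]' --grip 0.9

```text
time: 15.83
ee_pos: [0.4125, 0.0993, 0.1535]
eef_rot: [0.157, 0.988, 0.0, -0.001]
ft_force: [-0.1, 0.0, -0.7]
width: 0.0786
grip_force: 0.0
```

```bash
python3 - <<'E'
from h import *
s=r.read_state();print(s["ee_pos"],s["eef_rot"],s["ft_force"],s["joint_positions"])
b=[]
for i in range(5):
    im=r.camera("side");b+=[(world(d["at"],"side").round(4)) for d in r.spot_point("tall_bottle_centre","side") if abs(world(d["at"],"side")[1]-.1)<.05]
print(np.array(b))
R=im[...,0].astype(float)/(im[...,2]+8.)
for q in range(164,216,3): print(q," ".join("%3d"%(10*R[q,k]) for k in range(176,212,2)))
r.camera("top");print([world(d["at"],"top").round(4) for d in r.spot_point("tall_bottle_centre","top")])
E
```

```text
[0.41248908 0.09934803 0.15345222] [ 1.57419566e-01  9.87531183e-01  3.94909515e-04 -1.04262676e-03] [-0.14885751  0.03997469 -0.68027141] [-0.8039452  -0.08805246  0.4454789   2.06844228  0.03956513  1.15435856
  0.87860423]
[[0.4071 0.0914 0.052 ]
 [0.4072 0.0924 0.0544]
 [0.4022 0.0924 0.0528]
 [0.4058 0.0943 0.0547]
 [0.4059 0.0938 0.0524]]
164  21  22  21  20  13   6   6   7   5   8  20  21  19  16  15  15  12  10
167  21  20  22  28  16   8   4   6   8   6  24  30  29  11   9   9   9   9
170  20  22  33  56  32  16   8   5  11  20  45  57  46  18  10   9   9   9
173  21  22  47  69  71  67  42  28  29  45  63  35  45  22  10   9   9  10
176  21  20  32  65  64  65  62  58  34  46  63  42  34  26  10   9   9   9
179  21  20  25  31  35  42  57  37  43  49  42  25  25  21  10   9  10  12
182  21  21  21  41  41  39  24  28  25  26  28  33  37  23  20  20  19  20
185  21  21  21  25  40  27  39  36  33  29  25  32  37  23  21  20  20  20
188  21  21  21  26  26  32  38  37  20  40  27  38  34  30  21  20  20  20
191  21  21  21  22  31  40  38  22  40  23  30  30  38  38  31  20  19  19
194  20  21  21  22  39  37  37  25  29  24  26  28  38  25  27  20  21  19
197  21  22  20  21  25  34  25  40  38  23  30  25  37  32  22  20  19  20
200  20  19  19  20  25  37  39  37  40  39  38  32  30  32  23  19  19  19
203  18  19  19  19  25  27  34  38  36  39  29  28  24  25  34  19  20  20
206  19  19  17  19  20  31  30  32  31  26  39  37  27  35  24  20  20  19
209  19  19  19  19  19  19  38  24  36  26  34  27  26  26  19  19  19  20
212  18  18  18  18  19  19  19  19  22  23  22  20  19  18  19  19  19  19
215  18  19  18  18  20  18  17  18  17  18  18  18  18  19  20  19  19  19
[array([ 0.3706, -0.0776,  0.0557]), array([ 0.573 , -0.0799,  0.0565]), array([ 0.4957, -0.1475,  0.0611])]
```

>>> arm_command --xyz '[[-0.001,-0.001,0],[-0.002,-0.001,0],[-0.003,-0.002,0],[-0.004,-0.002,0],[-0.005,-0.003,0],[-0.006,-0.004,0],[-0.006,-0.004,0],[-0.006,-0.004,0],[-0.006,-0.004,0],[-0.006,-0.004,-0.02],[-0.006,-0.004,-0.04],[-0.006,-0.004,-0.06],[-0.006,-0.004,-0.075],[-0.006,-0.004,-0.085],[-0.006,-0.004,-0.095],[-0.006,-0.004,-0.096],[-0.006,-0.004,-0.096]]' --rot '[[0,0,-0.12],[0,0,-0.24],[0,0,-0.36],[0,0,-0.48],[0,0,-0.6],[0,0,-0.72],[0,0,-0.84],[0,0,-0.94],[0,0,-0.977],[0,0,-0.977],[0,0,-0.977],[0,0,-0.977],[0,0,-0.977],[0,0,-0.977],[0,0,-0.977],[0,0,-0.977],[0,0,-0.977]]'

```text
time: 17.85
ee_pos: [0.4046, 0.0958, 0.0568]
eef_rot: [0.602, 0.799, -0.001, -0.0]
ft_force: [0.4, 0.7, -0.7]
width: 0.0781
grip_force: 0.0
```

>>> arm_command --xyz '[[0,0,0],[0,0,0],[0,0,0],[0,0,0],[0,0,0],[0,0,0],[0,0,0],[0,0,0],[0,0,0]]' --rot '[[0,0,0],[0,0,0],[0,0,0],[0,0,0],[0,0,0],[0,0,0],[0,0,0],[0,0,0],[0,0,0]]' --grip 0.3 --squeeze 58

```text
time: 18.6
ee_pos: [0.405, 0.0961, 0.0572]
eef_rot: [0.602, 0.799, 0.0, 0.0]
ft_force: [-1.0, -0.4, 2.5]
width: 0.0429
grip_force: 57.9
```

```bash
cat >> h.py <<'E'
def chk(n=3):
    s=r.read_state();print(s["time"],s["ee_pos"],s["ft_force"],s["width"],s["grip_force"])
    g=s["ee_pos"];o=np.array([.528,.1325]);c,k=np.cos(.28),np.sin(.28)
    d=np.array(g[:2])-o;print("tcp in pen",(c*d[0]+k*d[1]).round(4),(-k*d[0]+c*d[1]).round(4))
    for i in range(n):
        im=r.camera("side");print([world(d["at"],"side").round(4) for d in r.spot_point("tall_bottle_centre","side") if np.linalg.norm(world(d["at"],"side")[:2]-g[:2])<.05])
    u,v=map(int,px("side",g))
    R=im[...,0].astype(float)/(im[...,2]+8.)
    for q in range(v+3,v+51,3): print(q," ".join("%2d"%min(99,10*R[q,k]) for k in range(u-28,u+30,2)))
E
python3 -c "
from h import *
chk()"
```

```text
18.6 [0.40500331 0.09606586 0.05719271] [-1.01369771 -0.41906115  2.46993736] 0.042933261047099346 57.91800120117841
tcp in pen -0.1283 -0.001
[array([0.4073, 0.0927, 0.0536])]
[array([0.4058, 0.093 , 0.0537])]
[array([0.4023, 0.0951, 0.0542])]
185 21 21 21 21 21 21 19  6  7  6 12 30 32 47 28 47 40 36 31 36 34 18 20 20 20 20 20 20 20
188 21 21 21 21 21 20 21 17  5  6  9 36 30 42 34 41 36 28 37 38 27 19 19 19 19 19 19 19 20
191 21 21 21 21 21 20 21 20 20 12  8 22 43 32 41 27 37 26 34 33 30 20 19 19 18 20 19 19 19
194 21 21 22 21 21 21 21 21 21 20 20 36 33 24 41 26 27 27 41 37 31 22 20 19 19 19 18 19 18
197 21 21 20 21 21 22 20 20 20 20 26 27 40 40 41 30 36 30 36 34 28 24 19 18 19 18 19 21 20
200 21 20 20 21 21 21 20 19 20 19 19 40 38 37 35 41 25 37 37 40 38 24 21 19 20 20 20 20 20
203 21 21 20 20 21 19 20 18 19 19 19 24 35 28 31 41 42 37 28 28 38 19 19 20 19 21 20 19 20
206 20 20 19 19 18 18 19 18 19 19 19 23 31 30 32 32 40 32 33 22 35 20 21 20 20 20 19 19 20
209 18 19 19 18 19 19 19 18 20 19 19 20 24 28 41 40 26 41 28 28 20 20 21 19 19 20 20 20 20
212 19 18 18 19 18 18 18 19 17 19 19 18 20 20 21 21 23 22 19 20 21 20 20 20 20 19 20 19 19
215 18 18 20 19 18 20 18 18 19 19 19 20 19 19 20 19 19 19 19 19 19 20 20 20 19 20 21 20 21
218 20 20 19 19 19 19 18 18 19 19 20 20 19 19 19 19 18 19 18 20 20 20 19 20 19 19 20 20 20
221 18 19 20 20 19 21 20 21 20 20 19 20 20 20 19 20 20 19 20 19 20 19 19 19 19 19 20 20 20
224 18 19 20 20 20 19 19 21 19 19 20 20 20 20 18 20 20 18 19 20 20 20 19 19 20 20 21 20 20
227 20 20 19 19 20 19 19 20 19 19 20 20 19 20 20 20 20 19 20 20 18 19 21 20 20 21 21 20 20
230 19 20 19 20 19 19 19 20 21 19 20 20 20 19 19 20 19 20 20 20 21 21 20 19 20 20 21 21 20
```

>>> arm_command --xyz '[[0.006,0.002,0.0005],[0.014,0.004,0.001],[0.024,0.007,0.001],[0.034,0.01,0.001],[0.044,0.0125,0.001],[0.054,0.0155,0.001],[0.064,0.0185,0.001],[0.074,0.0215,0.001],[0.084,0.024,0.001],[0.093,0.027,0.001],[0.1,0.029,0.001],[0.107,0.031,0.001],[0.114,0.033,0.001],[0.12,0.0345,0.001],[0.126,0.0365,0.001],[0.132,0.038,0.001],[0.138,0.04,0.001],[0.142,0.041,0.001],[0.142,0.041,0.001],[0.142,0.041,0.001]]' --rot '[[0,0,0],[0,0,0],[0,0,0],[0,0,0],[0,0,0],[0,0,0],[0,0,0],[0,0,0],[0,0,0],[0,0,0],[0,0,0],[0,0,0],[0,0,0],[0,0,0],[0,0,0],[0,0,0],[0,0,0],[0,0,0],[0,0,0],[0,0,0]]'

```text
time: 20.57
ee_pos: [0.5476, 0.1368, 0.0583]
eef_rot: [0.602, 0.799, 0.0, 0.001]
ft_force: [0.6, -2.3, -1.5]
width: 0.0427
grip_force: 57.9
```

```bash
python3 -c "
from h import *
chk()
im=r.camera('side');cv2.imwrite('pics/s8.png',cv2.resize(im[80:240,170:370,::-1],(750,600),interpolation=cv2.INTER_CUBIC))"
```

```text
20.5667 [0.54762583 0.13676485 0.05826312] [ 0.55229564 -2.34812151 -1.52971701] 0.04273862889312136 57.9405524226604
tcp in pen 0.02 -0.0013
[array([0.5475, 0.1335, 0.0546])]
[array([0.5482, 0.1328, 0.0545])]
[array([0.5474, 0.1343, 0.054 ])]
152 22 20 20 17 12  9  8  8  5  6  6  7 19 23 21 34 27 21 27 22 14 10 11 11 11 11 11 11 11
155 16 12  9  9  9  9  9  9  9  9  5  7 19 26 30 22 30 30 23 27 14 10 11 11 11 11 11 11 11
158  9  9  9  9  9  8  9 10 10 11 12 15 22 25 38 24 23 27 26 23 14 10 11 11 11 11 11 11 11
161  9  9  9  9  9  9  9  9 10 11 19 27 24 27 28 27 24 22 27 21 12 11 11 11 11 11 11 10 10
164  9  9  9  9  9  9  9 10 10 11 17 25 31 28 38 27 28 24 24 20 12 11 11 11 11 11 11 11 11
167  9  9  9  9 10 14 16 14 12 11 16 23 23 33 25 23 19 11 11 15 11 11 11 11 11 11 11 11 11
170  9 10 12 16 18 18 18 19 19 14 17 28 26 34 18 11 10 10 10 11 11 11 11 11 11 11 11 11 11
173 16 18 17 17 18 19 18 19 17 20 20 22 13 10 10  9  9  9  9  9 10 10 11 11 11 11 11 11 11
176 18 18 19 19 18 18 19 18 19 15 12 10  9  9  9 10  9  9  9  9 10  9 10 10 11 11 11 11 11
179 20 19 19 18 18 17 18 14 10 10  9  9  9  9  9  9  9  9  9  9  9  9  9  9 10 10 11 11 11
182 20 18 19 19 17 12 10  9  9  9  9  9  9  9  9  9  9 10  9  9  9  9  9  9  9  9 10 10 11
185 18 18 18 13  9  9  9  9  9  9  9  9  9  9  9  9 13 14 11  9  9  9  8  9  9  9  9  9 10
188 19 20 15  9  9  9  9  9  9 10  9 10  9 11 15 18 20 19 19 16 11  9  9  9  8  9  9  9  8
191 18 15 10  9  9  9  9  9  9  9  9 11 17 20 19 20 19 20 19 20 21 18 12  9  9  9  9  9  9
194 15 10  9  9  9  9  9 10 10 13 18 19 19 19 19 20 21 21 21 21 21 20 20 18 11  9  9  9  9
197 11  9  8  8  9 10 12 16 20 19 20 20 22 21 21 20 21 21 20 20 20 20 22 20 20 16 10  9  9
```

>>> arm_command --xyz '[[0.006,0.0015,0],[0.013,0.0035,0],[0.021,0.0055,0],[0.029,0.008,0],[0.037,0.01,0],[0.045,0.012,0],[0.053,0.0145,0],[0.061,0.0165,0],[0.069,0.0185,0],[0.076,0.0205,0],[0.082,0.022,0],[0.086,0.023,0],[0.086,0.023,0],[0.086,0.023,0]]' --rot '[[0,0,0],[0,0,0],[0,0,0],[0,0,0],[0,0,0],[0,0,0],[0,0,0],[0,0,0],[0,0,0],[0,0,0],[0,0,0],[0,0,0],[0,0,0],[0,0,0]]'

```text
time: 22.08
ee_pos: [0.6329, 0.16, 0.058]
eef_rot: [0.602, 0.799, -0.0, -0.0]
ft_force: [-0.4, 0.7, -1.9]
width: 0.0427
grip_force: 57.9
```

```bash
python3 -c "
from h import *
chk()
im=r.camera('side');cv2.imwrite('pics/s9.png',cv2.resize(im[80:240,170:370,::-1],(750,600),interpolation=cv2.INTER_CUBIC))"
```

```text
22.0833 [0.63286701 0.15997477 0.05795233] [-0.38674218  0.66054046 -1.86060811] 0.04268786950400655 57.924197059473954
tcp in pen 0.1084 -0.0026
[array([0.6357, 0.1563, 0.0508])]
[array([0.6341, 0.1556, 0.0537])]
[array([0.6332, 0.1554, 0.0529])]
135 21 21 19 15 11  9  9  9  7  8  4  5 12 32 37 24 24 27 25 18 10  9  9  9  9  9  9  9 11
138 17 12  9  9 10  9  9  9  8  9  6  7 15 32 27 38 25 36 30 19 10  9  9  9  9  9  9  9  9
141  9  9  9  9  9  9  9  9  9 10 20 23 24 27 21 25 37 25 26 14 11 10  9  9  9  9  9  9  9
144  9  9  9  9  9  8  9  9 10 13 18 26 24 26 20 31 24 24 27 12 11 11 11 10  9  9  9  9  9
147  9  9  9  9  9  9 10 11 11 12 20 22 34 25 27 25 32 25 24 12 11 11 11 11 11 10  9  9  9
150  9  9  9  9 10 11 11 11 11 13 22 29 22 26 23 32 29 28 16 12 11 11 11 11 11 11 11 10  9
153  9 10 11 11 11 11 11 11 11 13 23 31 33 26 28 23 25 25 14 11 11 11 11 11 11 11 11 11 11
156 11 11 11 11 11 11 11 11 11 12 21 24 26 39 25 30 39 25 13 11 11 11 11 11 11 11 11 11 12
159 11 11 11 11 11 11 11 11 11 11 12 12 13 16 15 15 13 12 11 11 11 11 11 11 11 11 11 11 12
162 11 11 11 11 11 11 11 11 11 11 11 11 11 12 11 11 11 11 11 11 11 11 11 11 11 11 11 11 12
165 10 11 11 11 11 11 11 11 11 11 11 11 11 11 11 11 11 11 11 11 11 11 11 11 11 11 11 11 11
168 10 10 10 11 11 11 11 11 11 11 11 11 11 11 11 11 11 11 11 11 11 11 11 11 11 11 11 11 14
171  9 10  9 10 11 11 11 11 11 11 11 11 11 11 11 11 11 11 11 11 11 11 11 11 11 11 12 12 15
174  9  9  9  9  9 10 11 11 11 11 11 11 12 11 11 11 10 10 10 11 11 10 10 11 11 11 11 12 20
177  9  9  9  9  9  9  9 10 11 11 11 11 11 11 10 11 11 10 10 10 11 10 11 11 11 11 11 11 14
180  9  9  9  9  9  9 10  9  9 10 10 10 10 10 11 10 10 11 11 11 11 11 11 11 11 11 10 10 11
```

>>> arm_command --xyz '[[0,0,-0.0005],[0,0,-0.001],[0,0,-0.001]]' --rot '[[0,0,0],[0,0,0],[0,0,0]]'

```text
time: 22.68
ee_pos: [0.6329, 0.16, 0.0573]
eef_rot: [0.602, 0.799, 0.0, 0.0]
ft_force: [-0.8, 0.1, 1.1]
width: 0.0427
grip_force: 57.9
```

>>> arm_command --xyz '[[0,0,0],[0,0,0],[0,0,0],[0,0,0],[0,0,0],[0,0,0.012],[0,0,0.03],[0,0,0.055],[0,0,0.085],[-0.03,-0.03,0.12],[-0.06,-0.06,0.13],[-0.09,-0.09,0.13],[-0.12,-0.12,0.13],[-0.15,-0.15,0.13],[-0.15,-0.15,0.13]]' --rot '[[0,0,0],[0,0,0],[0,0,0],[0,0,0],[0,0,0],[0,0,0],[0,0,0],[0,0,0],[0,0,0],[0,0,0],[0,0,0],[0,0,0],[0,0,0],[0,0,0],[0,0,0]]' --grip 0.85

```text
time: 23.93
ee_pos: [0.48, 0.0057, 0.188]
eef_rot: [0.603, 0.797, 0.0, -0.0]
ft_force: [0.8, -0.5, -0.2]
width: 0.0738
grip_force: 0.0
```

```bash
python3 - <<'E'
from h import *
print(r.read_state()["time"])
for c in("side","top"):
    im=r.camera(c)
    print(c,[(world(d["at"],c).round(4)) for d in r.spot_point("tall_bottle_centre",c)],[(world(d["at"],c).round(4)) for d in r.spot_point("short_bottle_centre",c)])
    if c=="side": a=im[80:240,170:370]
cv2.imwrite("pics/s10.png",cv2.resize(a[:,:,::-1],(750,600),interpolation=cv2.INTER_CUBIC))
E
```

```text
23.9333
side [array([0.6326, 0.1599, 0.0525]), array([ 0.377 , -0.0851,  0.0564]), array([ 0.5782, -0.0878,  0.0538]), array([ 0.4955, -0.1573,  0.0532])] [array([ 0.4575, -0.2716,  0.0355])]
top [array([0.6328, 0.1622, 0.0562]), array([ 0.4952, -0.1461,  0.0601])] [array([ 0.4541, -0.2641,  0.0405])]
```

View pics/s10.png

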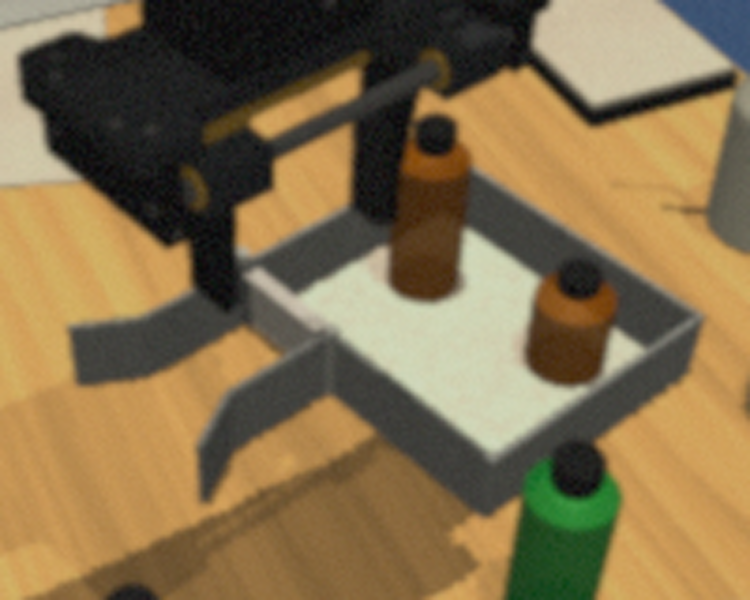

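The tall amber bottle stands upright in the pen at (430,230), and the flap is shut across the gateway at (285,300). The short bottle hasn't moved and the gripper is clear of everything, so I'll hand the job in.

```bash
python3 -c "
from bench import r
print(r.close_job())"
```

```text
the job is handed in; nothing more can be done
None
```

The job is handed in, result not reported: the tall amber bottle stands upright in the pen about 108 mm past the gateway, with the flap shut and the short bottle unmoved; the first push tilted the bottle in the grip, so I lifted it back out to the lane, regripped and pushed it through again.

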